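# Reject one optical cell, seat the other in the V-cradle and hold it pressed

## Task

Lift the sample cell with the red tag band out of the blue-and-white rack, lay it centred in the V-supports of the red reject nest and let go of it. Then lay the cell with the green band in the brass V of the sprung cradle, centred lengthwise, and press it down against the springs, bearing on both V faces, until the cradle's pointer stands near the middle of the green mark on the gauge post (cradle about 6 mm down); finish while still holding it pressed there, either gripped or with the fingers on its top. Leave the glassware, jars and tools around alone.

Things in the scene. Friction and masses are not known exactly. Their poses are not given: they have to be found in the camera images.
- cell_green_centre (a point): Centre of the green-tagged cell: an aluminium cylinder 28 mm in diameter, 120 mm long, about 150 g, lying; black end caps, a green tag band 26 mm wide round its middle. x runs along the cylinder (both ends alike); it may be rolled about x. It starts in either place of the rack, axis 38 mm above the table, grasped across its diameter at the middle.
- cell_red_centre (a point): Centre of the red-tagged cell, otherwise the same as the green one.
- cell_green: The green-tagged cell itself; origin at its centre.
- cell_red: The red-tagged cell itself; origin at its centre.
- rack_centre (a point): Rack on which both cells start: white plate 135 x 185 x 8 mm with two pairs of blue V-saddles. This point is on the plate's top; x along the cells; the two places are at y = +50 and -50 mm, and cells lie with axis 30 mm above the plate. Between the saddles of each pair is a 54 mm gap for the fingers. Fixed.
- nest_axis (a point): Reject nest: red plate 150 x 90 x 10 mm with one pair of red V-saddles, 54 mm clear between them. This point is where the centre of a well-laid cell lies, 40 mm above the table; x along the V. Fixed.
- cradle_axis (a point): Where the centre of a cell seated in the sprung V-cradle lies; x along the V. 64 mm above the table with the cradle up; moves down with it. Two saddles, each 14 mm long, centred 34 mm either side of this point: brass faces at 45 degrees, upper edges 32 mm apart and 3.5 mm below this point. 54 mm clear between the saddles; the cradle's plate lies 30 mm below this point.
- fixture_base (a point): Optical fixture carrying the cradle: dark steel base plate 240 x 110 x 12 mm, fixed. This point is on the table right below the cradle's V, same axes. A white lamp housing 100 mm tall stands at the -x end (its lens tube ends 83 mm from this point), a white gauge post 62 mm tall at x = 82, y = 35 mm.
- cradle (a joint): How far the cradle is pressed down, m: 0 up, 0.012 at its stop. Springs push it up with about 4 N at 0 and 1 N more for each mm; the weight of a cell alone does not move it. A black pointer on the cradle moves along the gauge post; the post's green mark spans 3 to 10 mm.
- amber_bottle: Bystander: brown bottle, 52 mm across, 110 mm tall. Origin at its underside.
- blue_jar: Bystander: white jar with a blue cap, 60 mm across, 80 mm tall. Origin at its underside.
- beaker: Bystander: glass beaker, 66 mm across, 85 mm tall. Origin at its underside.
- dish: Bystander: white ceramic dish, 84 mm across, 20 mm tall. Origin at its underside.
- stopper: Bystander: green glass stopper, 30 mm across, 42 mm tall. Origin at its underside.
- spatula: Bystander: yellow-handled spatula, 170 mm long, lying flat. Origin at its underside.
Mind the look-alikes: they are no part of the job. What is shaped like the cell_green but orange is not meant.

How it is judged:
By the outcome, as a careful person would: the job done as asked, in the order asked, and still so for the second after the job is handed in, while the arm keeps its last pose, push and grip.
It also fails if it takes over 70 s, if anything falls off the work surface, if the arm or the gripper's body presses on something with over 40 N, if the wrist force passes 120 N, or if a joint passes its speed limit or range.

## Robot

A 7-joint arm with a two-finger parallel gripper is mounted at the origin on the work surface. World frame = base frame: x ahead of the robot, y to its left, z up, the work surface at z = 0. Lengths are in m, angles in rad, forces in N, time in s.
With the tool pointing down it reaches from about 0.4 to 0.85 m from the base axis. Payload 10.4 kg.
Tool frame: the origin (TCP) lies midway between the tips of the shut fingers; the grasp point (between the pads) lies manip.pinch_z behind it (manip.pinch_z is the distance from the TCP to the grasp point, in m); z points along the fingers, y is the direction in which the jaws open and shut (so a half turn about z gives the same grasp; the last joint's range is limited). The gripper opens to 85 mm and grips with 20 to 120 N. Pads are 22 mm wide; open, the fingers measure 114 mm over their backs; the gripper's body (76 mm by 85 mm) begins 54 mm behind the grasp point. The pads swing forward as they close: fully open they stand 13 mm farther back than shut.
Start: joints at [1.128, 0.332, -0.065, 1.46, 0.022, 1.35, -0.088], TCP at [0.255, -0.571, 0.231] pointing down, gripper open.
Joint ranges: [-2.6, 2.6], [-0.5, 2.12], [-1.47, 1.34], [0.16, 2.42], [-1.27, 4.41], [0.06, 2.06], [-2.6, 2.6]. Speed limits (rad/s): [2.22, 2.22, 2.79, 2.79, 3.14, 3.14, 3.14].

## Interface

Orientations are given as a unit quaternion [x, y, z, w].
In Python, from workcell import manip gives the robot as it stands.
- The arm moves only by the shell command python3 -m handwheel 'ROWS' [FORCE]. ROWS is JSON, a list that holds one entry, the list of rows, each a list of 7 numbers: the shift along the tool's x, y, z in m, then the turn, a rotation vector about the tool's x, y, z in rad, then the finger opening in m, from 0 to 0.0854. In form: [[[tx, ty, tz, ax, ay, az, claw], ...]]. A call has 1 to 8 rows; each row is the pose to reach, as a shift and turn from the pose commanded when the call began, along the tool's axes at that moment; what a row does not reach only later rows make up. A row lasts 1/8 s, in which the tool goes at most 62.5 mm and 10.7 degrees, less where a joint would pass 70% of its speed; a pose out of reach is approached as far as the arm can. A call with a gripper value outside its range is refused whole. The fingers move at their own pace and stop on an object; FORCE is the grip in N (left out, the last holds). Time passes only in rows, so rows that repeat a pose let the fingers close. It gives the time, the measured TCP pose, the force and the opening at its end, in the units of the state.
- manip.get_obs(): the state, without advancing time (a new reading comes with each control period).
- manip.camera(name): name is "scene" or "top" or "wrist"; returns the picture (420x560x3 uint8, blue, green, red); there is no depth.
- manip.calibration(name): a dict with "fx", "fy", "cx", "cy" (pixels), "view" (4x4, takes a point from world to camera coordinates); the wrist camera has in their place "tool_from_camera" (4x4, takes a point from camera to tool coordinates, whose origin is the TCP and whose axes are the flange's). Camera axes: x right, y up, looking along -z (the intrinsics and any distortion apply to the point x, -y, -z); pixel columns grow to the right and rows downward; lengths in m; the calibration is good to about 2 mm. A picture is of the moment at which its call begins: read the wrist's pose just before it. calibration takes no time and is no camera call.
- manip.hand_in(): hands the job in, once; it reports no verdict.
The state is a dict: "clock": time; "joint_pos": joint angles; "joint_velocities": joint speeds; "tau": joint torques, N m; "position": TCP position; "ee_rot": TCP orientation; "ft_force": force on the tool from outside, world axes, zero at the start; "torque": the same for the moment, N m; "grip_width": opening from 0.0 (shut) to 1.0 (fully open).
Only numpy, scipy, OpenCV 4.12 (cv2) and the standard library are available. Lean on these libraries where they do the work, as an engineer would, in place of code of your own. Each camera call takes 0.05 s, during which the arm holds its last target.

## Working session

There is one attempt and no reset: what is moved stays moved. The work goes in short steps, Python scripts to look and compute and a shell command to move; the robot and the scene stay as the last step left them, time stands still between calls to the robot, and variables do not carry over. Pictures are saved under pics/ and viewed, and the job is handed in when it is done.

```bash
ls; mkdir -p pics; python3 - <<'E'
from workcell import manip
import cv2, numpy as np
print(manip.get_obs()); print(manip.pinch_z)
for n in ("scene","top","wrist"):
    cv2.imwrite(f"pics/{n}0.png", manip.camera(n)); print(n, manip.calibration(n))
E
```

```text
pics
{'clock': 0.0, 'joint_pos': array([ 1.12838747,  0.33288329, -0.06472158,  1.46092907,  0.0215925 ,
        1.34991787, -0.08850804]), 'joint_velocities': array([ 0.00052436, -0.00064268,  0.00036533,  0.00184715, -0.00086014,
       -0.00082161,  0.00065397]), 'tau': array([ 1.19368547e-04, -6.25448728e+01,  4.89539013e-02, -3.91605306e+01,
        1.61279325e-02,  9.86455794e-03, -5.27639918e-05]), 'position': array([ 0.25459619, -0.57038055,  0.23051471]), 'ee_rot': array([ 9.78047303e-01,  2.08381750e-01, -1.75973953e-04, -6.99337029e-04]), 'ft_force': array([ 0.15929438, -0.23263354,  0.84278136]), 'torque': array([0.03570646, 0.02430058, 0.00290625]), 'grip_width': 0.999737386051884}
0.0187
scene {'fx': 379.9548015544673, 'fy': 379.9548015544673, 'cx': 278.70923414099605, 'cy': 208.20715769412527, 'view': array([[-0.87183107,  0.48979556,  0.0033001 ,  0.45891566],
       [-0.32364477, -0.5811154 ,  0.7466987 ,  0.17952204],
       [ 0.36764745,  0.64992707,  0.66515423, -1.21285119],
       [ 0.        ,  0.        ,  0.        ,  1.        ]])}
top {'fx': 530.6618216897909, 'fy': 530.6618216897909, 'cx': 284.8316321057041, 'cy': 202.1753832166676, 'view': array([[ 0.00342047, -0.9997002 , -0.02424493,  0.09868735],
       [ 0.99760457,  0.00173619,  0.06915276, -0.56401251],
       [-0.06908994, -0.02442339,  0.99731143, -1.57778436],
       [ 0.        ,  0.        ,  0.        ,  1.        ]])}
wrist {'fx': 295.05611894228423, 'fy': 295.05611894228423, 'cx': 279.4183398670643, 'cy': 210.68078058457377, 'tool_from_camera': array([[ 3.02741482e-05,  9.64486780e-01,  2.64131124e-01,
         6.70279503e-02],
       [ 9.99999638e-01, -2.53797050e-04,  8.12133607e-04,
        -9.94988019e-04],
       [ 8.50327827e-04,  2.64131003e-01, -9.64486438e-01,
        -1.42399630e-01],
       [ 0.00000000e+00,  0.00000000e+00,  0.00000000e+00,
         1.00000000e+00]])}
```

View pics/scene0.png

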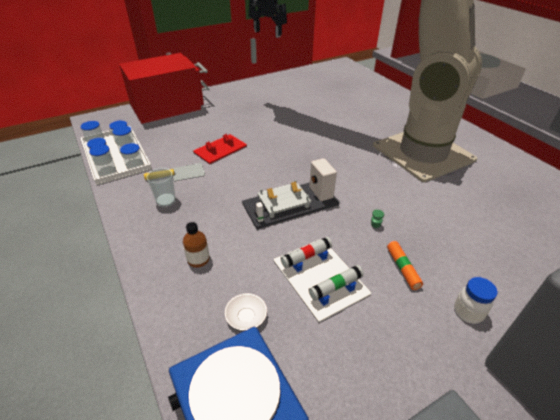

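View pics/top0.png

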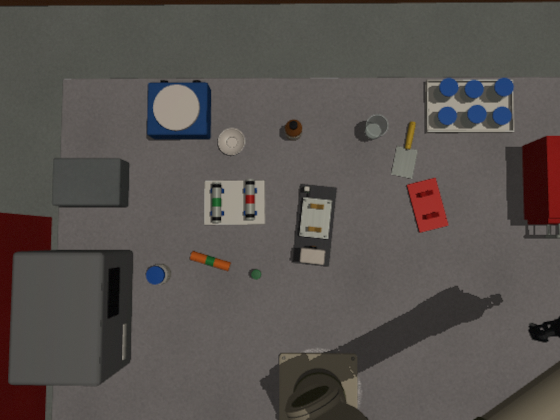

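View pics/wrist0.png

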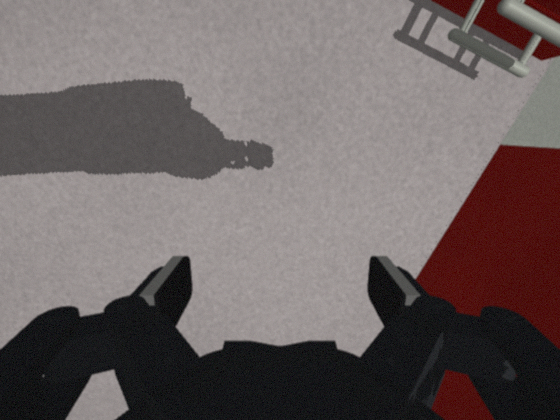

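```bash
cat > h.py <<'E'
import numpy as np, cv2
from workcell import manip
from scipy.spatial.transform import Rotation as R
def cast(name,uv,z,obs=None):
    c=manip.calibration(name)
    d=np.array([(uv[0]-c['cx'])/c['fx'],-(uv[1]-c['cy'])/c['fy'],-1.])
    if name=='wrist':
        T=np.eye(4);T[:3,:3]=R.from_quat(obs['ee_rot']).as_matrix();T[:3,3]=obs['position']
        M=T@c['tool_from_camera']
    else: M=np.linalg.inv(c['view'])
    o=M[:3,3];w=M[:3,:3]@d
    return o+w*(z-o[2])/w[2]
def blobs(im,lo,hi,amin=15):
    hsv=cv2.cvtColor(im,cv2.COLOR_BGR2HSV)
    m=cv2.inRange(hsv,np.array(lo),np.array(hi))
    if lo[0]<5: m|=cv2.inRange(hsv,np.array([172,lo[1],lo[2]]),np.array([180,255,255]))
    n,l,s,c=cv2.connectedComponentsWithStats(m)
    return [(s[i].tolist(),c[i].round(2).tolist()) for i in range(1,n) if s[i][4]>=amin],l
E
python3 - <<'E'
import cv2
from h import *
im=cv2.imread('pics/top0.png')
for nm,lo,hi in(('red',(0,130,60),(8,255,255)),('green',(50,90,40),(85,255,255)),('brass',(10,110,80),(28,255,255)),('blue',(105,110,50),(130,255,255))):
    for s,c in blobs(im,lo,hi,6)[0]:
        print(nm,s,c,cast('top',c,.04).round(4))
a=cv2.resize(im[160:280,180:340],None,fx=5,fy=5,interpolation=cv2.INTER_CUBIC)
b=cv2.resize(im[160:250,380:470],None,fx=6,fy=6,interpolation=cv2.INTER_CUBIC)
cv2.imwrite('pics/topa.png',a);cv2.imwrite('pics/topb.png',b)
E
```

```text
red [546, 136, 14, 88, 1108] [553.16, 177.89] [ 0.6356 -0.6916  0.04  ]
red [407, 178, 41, 55, 1484] [427.08, 204.74] [ 0.5556 -0.3209  0.04  ]
red [246, 195, 8, 9, 65] [249.45, 198.57] [0.573  0.2053 0.04  ]
red [0, 213, 52, 157, 1735] [13.43, 270.06] [0.3578 0.9098 0.04  ]
red [23, 234, 4, 6, 10] [25.1, 236.1] [0.4591 0.8783 0.04  ]
red [0, 371, 6, 13, 25] [1.52, 377.0] [0.0446 0.933  0.04  ]
red [0, 386, 34, 34, 465] [19.31, 402.41] [-0.028   0.8771  0.04  ]
red [15, 417, 4, 3, 7] [16.57, 418.0] [-0.0727  0.8835  0.04  ]
green [212, 198, 9, 8, 71] [216.06, 201.55] [0.5639 0.3051 0.04  ]
green [206, 256, 9, 10, 64] [209.67, 260.41] [0.389  0.3219 0.04  ]
green [251, 270, 10, 9, 65] [255.77, 273.88] [0.3501 0.1848 0.04  ]
brass [298, 121, 4, 6, 11] [299.55, 123.73] [0.7988 0.0562 0.04  ]
brass [405, 121, 11, 28, 159] [410.09, 134.82] [ 0.7646 -0.2736  0.04  ]
brass [310, 204, 14, 5, 52] [316.62, 206.02] [0.5511 0.0052 0.04  ]
brass [308, 227, 13, 5, 51] [313.98, 228.92] [0.4832 0.013  0.04  ]
brass [190, 251, 17, 13, 140] [198.15, 256.88] [0.3993 0.3563 0.04  ]
brass [213, 258, 18, 
[... 233 characters left out ...]
0.904  -0.4645  0.04  ]
blue [147, 82, 62, 53, 1374] [179.15, 110.31] [0.8406 0.4206 0.04  ]
blue [467, 105, 20, 18, 269] [476.46, 113.72] [ 0.828  -0.4714  0.04  ]
blue [210, 107, 1, 18, 18] [210.0, 115.5] [0.8245 0.3267 0.04  ]
blue [438, 107, 19, 18, 264] [446.89, 115.45] [ 0.823  -0.3837  0.04  ]
blue [493, 107, 19, 18, 263] [501.68, 115.34] [ 0.8229 -0.5459  0.04  ]
blue [222, 189, 2, 4, 8] [222.5, 190.5] [0.5971 0.2862 0.04  ]
blue [255, 188, 2, 5, 7] [255.29, 190.14] [0.5983 0.188  0.04  ]
blue [222, 211, 2, 4, 7] [222.43, 212.71] [0.5306 0.2856 0.04  ]
blue [255, 211, 2, 4, 7] [255.43, 212.71] [0.5308 0.1871 0.04  ]
blue [146, 266, 19, 18, 270] [154.86, 274.67] [0.3463 0.4845 0.04  ]
```

View pics/topa.png

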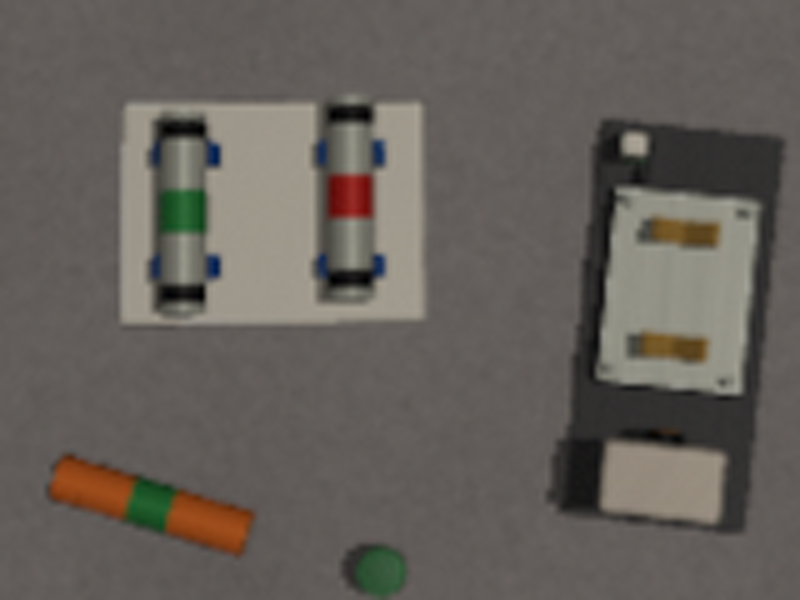

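View pics/topb.png

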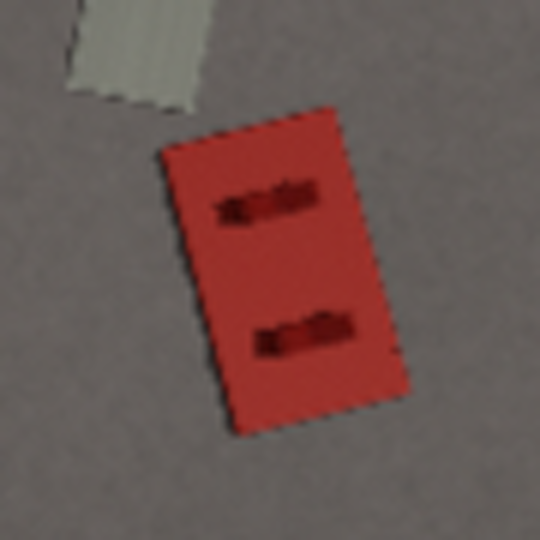

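```bash
cat >> h.py <<'E'
def go(pos,yaw,obs=None):
    obs=obs or manip.get_obs()
    A=R.from_quat(obs['ee_rot'])
    B=R.from_matrix(np.array([[np.cos(yaw),np.sin(yaw),0],[np.sin(yaw),-np.cos(yaw),0],[0,0,-1]]))
    print('rel',A.inv().apply(np.array(pos)-obs['position']).round(4),(A.inv()*B).as_rotvec().round(4))
def st():
    o=manip.get_obs();m=R.from_quat(o['ee_rot']).as_matrix()
    print(round(o['clock'],2),o['position'].round(4),'yaw',round(np.arctan2(m[1,0],m[0,0]),4),'z',m[:,2].round(4),'F',o['ft_force'].round(1),'g',round(o['grip_width'],3),'j',o['joint_pos'].round(2));return o
E
python3 -c "
from h import *
go([.5,-.3,.25],0)"
```

```text
rel [ 0.3343 -0.147  -0.0192] [-1.000e-03  3.000e-04  4.198e-01]
```

```bash
python3 -m handwheel '[[[0.334,-0.147,-0.019,0,0,0.42,0.0854],[0.334,-0.147,-0.019,0,0,0.42,0.0854],[0.334,-0.147,-0.019,0,0,0.42,0.0854],[0.334,-0.147,-0.019,0,0,0.42,0.0854],[0.334,-0.147,-0.019,0,0,0.42,0.0854],[0.334,-0.147,-0.019,0,0,0.42,0.0854],[0.334,-0.147,-0.019,0,0,0.42,0.0854],[0.334,-0.147,-0.019,0,0,0.42,0.0854]]]'
python3 - <<'E'
from h import *
o=st();im=manip.camera('wrist');cv2.imwrite('pics/w1.png',im)
np.save('o1.npy',o,allow_pickle=True);go([.48,0,.25],0)
E
```

```text
clock: 1.15
position: [0.4994, -0.3008, 0.25]
ee_rot: [1.0, -0.0, -0.0, 0.0]
ft_force: [0.4, -1.6, -0.7]
grip_width: 0.999
1.15 [ 0.4994 -0.3008  0.25  ] yaw -0.0002 z [-8.e-04 -2.e-04 -1.e+00] F [ 0.4 -1.6 -0.7] g 0.999 j [ 0.66  0.24 -0.23  1.54  0.06  1.37 -1.15]
rel [-0.0195 -0.3015 -0.    ] [ 0.0004  0.0008 -0.0019]
```

View pics/w1.png

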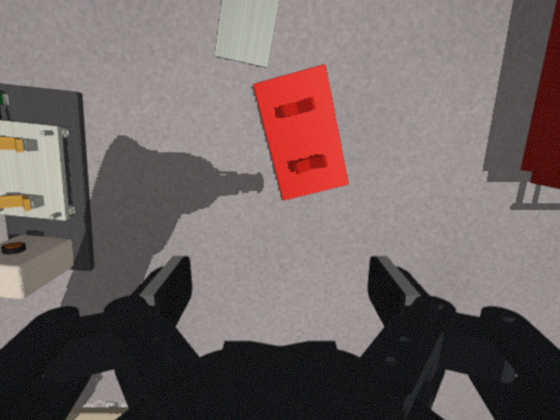

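```bash
python3 -m handwheel '[[[-0.02,-0.302,0,0,0,0,0.0854],[-0.02,-0.302,0,0,0,0,0.0854],[-0.02,-0.302,0,0,0,0,0.0854],[-0.02,-0.302,0,0,0,0,0.0854],[-0.02,-0.302,0,0,0,0,0.0854],[-0.02,-0.302,0,0,0,0,0.0854],[-0.02,-0.302,0,0,0,0,0.0854]]]'
python3 - <<'E'
from h import *
o=st();im=manip.camera('wrist');cv2.imwrite('pics/w2.png',im)
np.save('o2.npy',o,allow_pickle=True);go([.5,.25,.25],0)
o=np.load('o1.npy',allow_pickle=True).item();im=cv2.imread('pics/w1.png')
bl,l=blobs(im,(0,120,60),(10,255,255),500)
for i,(s,c) in enumerate(bl): print(s,c)
hsv=cv2.cvtColor(im,cv2.COLOR_BGR2HSV)
m=cv2.inRange(hsv,(0,120,60),(10,255,255))|cv2.inRange(hsv,(172,120,60),(180,255,255))
m[:,450:]=0
cs=max(cv2.findContours(m,0,2)[0],key=cv2.contourArea)
# polygon on floor plane
P=np.array([cast('wrist',p[0],.01,o)[:2] for p in cs]).astype(np.float32)
print(cv2.minAreaRect(P*1000))
d=((hsv[...,2]<190)&(m>0)).astype(np.uint8); d=cv2.erode(d,np.ones((1,1)))
mm=cv2.erode(cv2.drawContours(np.zeros_like(m),[cs],-1,255,-1),np.ones((9,9)))
d[mm==0]=0
n,l,s,c=cv2.connectedComponentsWithStats(d)
for i in range(1,n):
    if s[i][4]>20: print(s[i],c[i],cast('wrist',c[i],.03,o))
b=cv2.resize(im[50:210,230:370],None,fx=4,fy=4,interpolation=cv2.INTER_CUBIC)
cv2.imwrite('pics/w1c.png',b[:600])
E
```

```text
clock: 2.08
position: [0.4799, -0.0002, 0.2503]
ee_rot: [1.0, -0.001, 0.0, 0.0]
ft_force: [0.1, -0.3, 0.2]
grip_width: 0.999
2.08 [ 4.799e-01 -2.000e-04  2.503e-01] yaw -0.0025 z [ 1.e-04 -7.e-04 -1.e+00] F [ 0.1 -0.3  0.2] g 0.999 j [ 0.38  0.03 -0.48  1.78  0.01  1.34 -1.68]
rel [ 1.930e-02 -2.506e-01  1.000e-04] [ 0.0005  0.0002 -0.0034]
[521, 0, 39, 188, 4075] [546.19, 116.34]
[253, 64, 96, 136, 8744] [301.77, 131.78]
((558.3189697265625, -328.2620849609375), (148.756103515625, 89.609130859375), 14.248164176940918)
[293  98  21  17 235] [303.76170213 105.60425532] [ 0.5928866  -0.32782252  0.03      ]
[274 104  17  14 149] [280.93288591 111.32885906] [ 0.58658824 -0.30134855  0.03      ]
[287 154  39  20 408] [307.49754902 162.39705882] [ 0.52750247 -0.3337949   0.03      ]
```

View pics/w2.png

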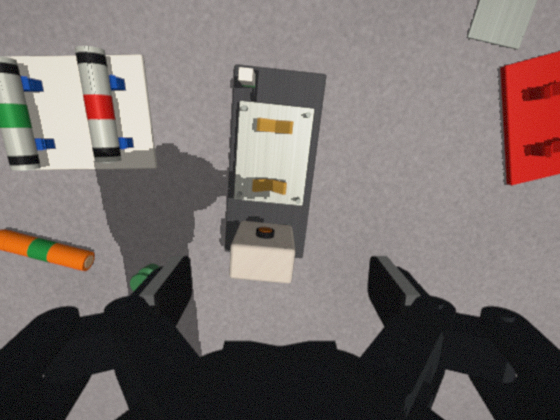

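View pics/w1c.png

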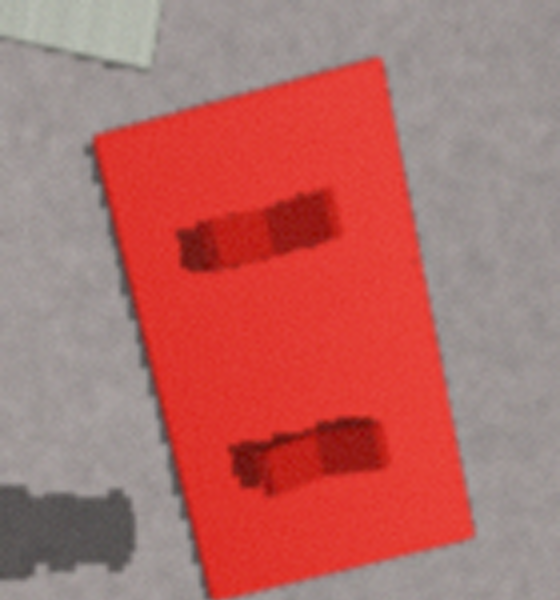

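```bash
python3 - <<'E'
from h import *
o1=np.load('o1.npy',allow_pickle=True).item();o=np.load('o2.npy',allow_pickle=True).item()
a=cast('wrist',(297.5,107.5),.0202,o1);b=cast('wrist',(309.5,163.8),.0202,o1);print('nest V',a,b,(a+b)/2,np.arctan2(*(a-b)[1::-1]))
im=cv2.imread('pics/w2.png')
b=cv2.resize(im[95:215,220:330],None,fx=5,fy=5,interpolation=cv2.INTER_CUBIC)
cv2.imwrite('pics/w2c.png',b)
hsv=cv2.cvtColor(im,cv2.COLOR_BGR2HSV)
for s,c in blobs(im,(8,110,80),(28,255,255),30)[0]: print(s,c,cast('wrist',c,.052,o))
for s,c in blobs(im,(0,130,60),(7,255,255),100)[0]: print('red',s,c,cast('wrist',c,.04,o))
for s,c in blobs(im,(50,90,40),(85,255,255),100)[0]: print('gr',s,c,cast('wrist',c,.04,o))
E
```

```text
nest V [ 0.59147493 -0.32115698  0.0202    ] [ 0.52471252 -0.3372697   0.0202    ] [ 0.55809373 -0.32921334  0.0202    ] 0.23681560972286875
[257, 118, 36, 16, 427] [274.02, 125.69] [0.55087095 0.00673174 0.052     ]
[252, 179, 34, 15, 389] [268.74, 185.5] [0.48364437 0.01340004 0.052     ]
[0, 229, 37, 28, 663] [14.82, 241.85] [0.41403258 0.32730335 0.052     ]
[46, 243, 48, 28, 887] [69.08, 256.19] [0.39473354 0.26406375 0.052     ]
red [500, 51, 60, 134, 6870] [531.37, 117.86] [ 0.55888757 -0.28677827  0.04      ]
red [84, 94, 31, 25, 659] [98.76, 106.52] [0.5723333  0.20483937 0.04      ]
gr [0, 104, 31, 24, 672] [13.76, 115.72] [0.56267018 0.30327008 0.04      ]
gr [28, 238, 27, 24, 386] [39.17, 248.7] [0.39989861 0.30977367 0.04      ]
gr [130, 265, 28, 26, 286] [141.07, 276.53] [0.36009448 0.18385414 0.04      ]
```

View pics/w2c.png

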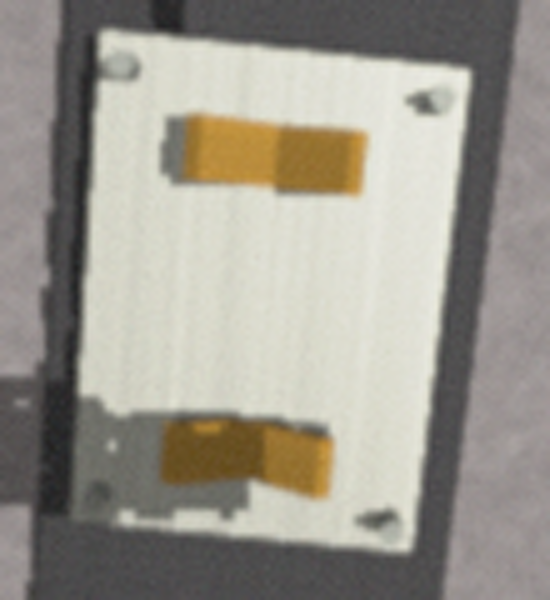

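```bash
python3 -m handwheel '[[[0.03,-0.21,0.04,0,0,0,0.0854],[0.03,-0.21,0.04,0,0,0,0.0854],[0.03,-0.21,0.04,0,0,0,0.0854],[0.03,-0.21,0.04,0,0,0,0.0854],[0.03,-0.21,0.04,0,0,0,0.0854],[0.03,-0.21,0.04,0,0,0,0.0854]]]'
python3 - <<'E'
from h import *
o2=np.load('o2.npy',allow_pickle=True).item()
a=cast('wrist',(275.2,125.4),.0442,o2);b=cast('wrist',(273,186),.0442,o2);print('cradle V',a,b,(a+b)/2,np.arctan2(*(a-b)[1::-1]))
im=cv2.imread('pics/w2.png');hsv=cv2.cvtColor(im,cv2.COLOR_BGR2HSV)
o=st();im=manip.camera('wrist');cv2.imwrite('pics/w3.png',im)
np.save('o3.npy',o,allow_pickle=True)
for s,c in blobs(im,(0,130,60),(7,255,255),100)[0]: print('red',s,c,cast('wrist',c,.04,o))
for s,c in blobs(im,(50,90,40),(85,255,255),100)[0]: print('gr',s,c,cast('wrist',c,.04,o))
E
```

```text
clock: 2.88
position: [0.5107, 0.2093, 0.2101]
ee_rot: [1.0, -0.002, -0.0, 0.0]
ft_force: [0.2, -0.1, 0.3]
grip_width: 0.994
cradle V [0.5512853  0.00552737 0.0442    ] [0.48158744 0.00859683 0.0442    ] [0.51643637 0.0070621  0.0442    ] -0.04401102755933534
2.88 [0.5107 0.2093 0.2101] yaw -0.0032 z [-3.e-04 -1.e-03 -1.e+00] F [ 0.2 -0.1  0.3] g 0.994 j [ 0.09  0.25 -0.65  1.66  0.15  1.29 -2.16]
red [271, 123, 26, 26, 675] [283.52, 135.48] [0.5716016  0.20596629 0.04      ]
gr [174, 133, 28, 26, 677] [187.52, 145.16] [0.56220932 0.30532241 0.04      ]
gr [191, 274, 11, 24, 154] [194.63, 283.86] [0.40248644 0.3106234  0.04      ]
gr [289, 299, 23, 34, 568] [299.22, 316.35] [0.35803525 0.18674067 0.04      ]
```

View pics/w3.png

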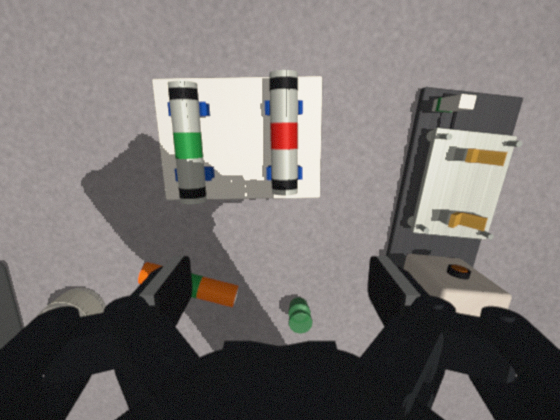

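```bash
python3 -m handwheel '[[[0.061,0.0035,0.06,0,0,0,0.0854],[0.061,0.0035,0.10,0,0,0,0.0854],[0.061,0.0035,0.14,0,0,0,0.0854],[0.061,0.0035,0.17,0,0,0,0.0854],[0.061,0.0035,0.1905,0,0,0,0.0854],[0.061,0.0035,0.1905,0,0,0,0.0854]]]'
python3 - <<'E'
from h import *
o=st();im=manip.camera('wrist');cv2.imwrite('pics/w4.png',im)
E
```

```text
clock: 3.68
position: [0.5706, 0.2068, 0.0189]
ee_rot: [1.0, -0.001, -0.001, 0.001]
ft_force: [-0.1, -0.2, 0.5]
grip_width: 0.995
3.67 [0.5706 0.2068 0.0189] yaw -0.0014 z [-0.0016 -0.0011 -1.    ] F [-0.1 -0.2  0.5] g 0.995 j [ 0.02  0.56 -0.56  1.69  0.35  0.99 -2.24]
```

View pics/w4.png

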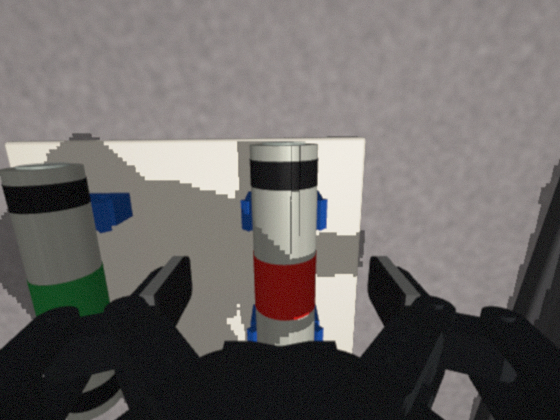

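```bash
python3 -m handwheel '[[[0.001,0,0,0,0,0,0.02],[0.001,0,0,0,0,0,0.02],[0.001,0,0,0,0,0,0.02],[0.001,0,0,0,0,0,0.02],[0.001,0,0,0,0,0,0.02]]]' 45
python3 -c "
from h import *
st()"
```

```text
clock: 4.35
position: [0.5726, 0.2045, 0.0206]
ee_rot: [1.0, -0.001, 0.0, 0.002]
ft_force: [-4.0, -11.5, 11.7]
grip_width: 0.313
4.35 [0.5726 0.2045 0.0206] yaw -0.0025 z [ 1.e-04 -5.e-03 -1.e+00] F [ -4.  -11.5  11.7] g 0.313 j [ 0.02  0.56 -0.56  1.69  0.35  1.   -2.24]
```

```bash
python3 -m handwheel '[[[0,0,-0.02,0,0,0,0.02],[0,0,-0.06,0,0,0,0.02],[0,0,-0.12,0,0,0,0.02],[0,0,-0.15,0,0,0,0.02],[0,0,-0.15,0,0,0,0.02]]]' 45
cat >> h.py <<'E'
def inhand(im,lo,hi):
    c=manip.calibration('wrist');M=c['tool_from_camera']
    for s,ce in blobs(im,lo,hi,300)[0]:
        x,y,w,h,a=s
        out=[]
        for uv in ((x+w/2,y),(x+w/2,y+h),ce):
            d=M[:3,:3]@np.array([(uv[0]-c['cx'])/c['fx'],-(uv[1]-c['cy'])/c['fy'],-1.])
            out.append((M[:3,3]+d*((-.0187-.0135)-M[2,3])/d[2]).round(4))
        print('inhand',s,out)
E
python3 - <<'E'
from h import *
o=st();im=manip.camera('wrist');cv2.imwrite('pics/w5.png',im)
inhand(im,(0,130,50),(7,255,255))
go([.5583,-.3287,.17],.245)
E
```

```text
clock: 4.97
position: [0.5732, 0.2094, 0.1734]
ee_rot: [1.0, 0.0, 0.003, -0.001]
ft_force: [0.6, 0.3, -0.8]
grip_width: 0.31
4.97 [0.5732 0.2094 0.1734] yaw 0.0004 z [ 0.0054  0.0019 -1.    ] F [ 0.6  0.3 -0.8] g 0.31 j [ 0.06  0.4  -0.62  1.56  0.24  1.26 -2.16]
inhand [248, 256, 64, 65, 3192] [array([ 0.0174, -0.0009, -0.0322]), array([-0.013 , -0.0009, -0.0322]), array([ 0.0018, -0.0011, -0.0322])]
rel [-0.0141  0.5374  0.0006] [-0.0005 -0.0023 -0.2448]
```

View pics/w5.png

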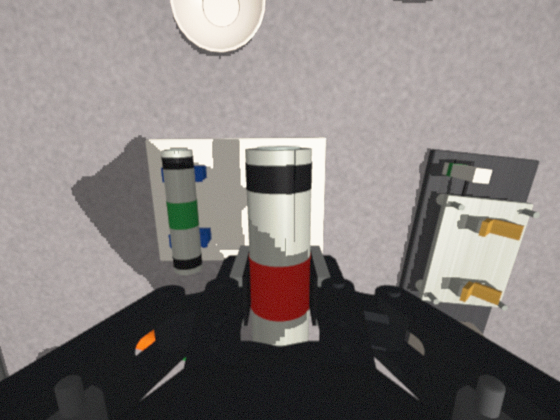

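```bash
python3 - <<'E'
from h import *
from scipy.optimize import least_squares
im=cv2.imread('pics/w5.png');hsv=cv2.cvtColor(im,cv2.COLOR_BGR2HSV)
col=im[140:350,276:284].mean(1)
for r in list(range(0,60,2))+list(range(108,124,2))+list(range(172,200,2)): print(r+140,col[r].round().tolist(),end=' ')
E
```

```text
140 [246.0, 250.0, 252.0] 142 [246.0, 250.0, 252.0] 144 [243.0, 249.0, 251.0] 146 [174.0, 183.0, 183.0] 148 [195.0, 204.0, 195.0] 150 [170.0, 182.0, 179.0] 152 [229.0, 238.0, 237.0] 154 [229.0, 238.0, 238.0] 156 [228.0, 238.0, 237.0] 158 [229.0, 238.0, 238.0] 160 [229.0, 238.0, 238.0] 162 [228.0, 238.0, 238.0] 164 [224.0, 234.0, 234.0] 166 [98.0, 104.0, 104.0] 168 [51.0, 51.0, 52.0] 170 [52.0, 52.0, 52.0] 172 [51.0, 50.0, 52.0] 174 [51.0, 51.0, 52.0] 176 [53.0, 51.0, 51.0] 178 [52.0, 50.0, 51.0] 180 [51.0, 50.0, 52.0] 182 [47.0, 48.0, 48.0] 184 [47.0, 46.0, 48.0] 186 [48.0, 48.0, 50.0] 188 [50.0, 49.0, 50.0] 190 [49.0, 48.0, 49.0] 192 [47.0, 46.0, 46.0] 194 [168.0, 179.0, 178.0] 196 [222.0, 232.0, 232.0] 198 [220.0, 230.0, 230.0] 248 [158.0, 167.0, 166.0] 250 [150.0, 161.0, 160.0] 252 [115.0, 122.0, 123.0] 254 [113.0, 120.0, 120.0] 256 [114.0, 122.0, 122.0] 258 [113.0, 121.0, 120.0] 260 [114.0, 121.0, 121.0] 262 [113.0, 121.0, 122.0] 312 [17.0, 20.0, 129.0] 314 [20.0, 25.0, 130.0] 316 [16.0, 18.0, 129.0] 318 [18.0, 22.0, 130.0] 320 [34.0, 37.0, 130.0] 322 [104.0, 110.0, 122.0] 324 [113.0, 121.0, 119.0] 326 [113.0, 122.0, 121.0] 328 [113.0, 121.0, 121.0] 330 [112.0, 120.0, 119.0] 332 [113.0, 120.0, 121.0] 334 [113.0, 121.0, 120.0] 336 [123.0, 131.0, 131.0] 338 [159.0, 170.0, 170.0]
```

```bash
cat >> h.py <<'E'
def axial(im,lo,hi,u=280,end=None):
    from scipy.optimize import least_squares
    hsv=cv2.cvtColor(im,cv2.COLOR_BGR2HSV)[:,u-4:u+4]
    m=cv2.inRange(hsv,np.array(lo),np.array(hi))
    if lo[0]<5: m|=cv2.inRange(hsv,np.array([172,lo[1],lo[2]]),np.array([180,255,255]))
    r=np.where((m>0).mean(1)>.5)[0]; r=r[r>230]; r0,r1=r[0],r[-1]+1
    c=manip.calibration('wrist');T=np.linalg.inv(c['tool_from_camera'])
    def row(x,z):
        p=T@np.array([x,0,z,1]);return c['cy']-c['fy']*p[1]/-p[2]
    f=lambda q:[row(q[0]+.013,q[1])-r0,row(q[0]-.013,q[1])-r1]+([row(q[0]+.06,q[1])-end] if end else [])
    s=least_squares(f,[0,-.032],x_scale=[.01,.01]);print('band rows',r0,r1,'xc,ztop',s.x.round(4),'res',np.array(s.fun).round(2))
E
python3 - <<'E'
from h import *
im=cv2.imread('pics/w5.png')
axial(im,(0,130,50),(7,255,255)); axial(im,(0,130,50),(7,255,255),280,151)
E
```

```text
band rows 267 321 xc,ztop [-0.0016 -0.03  ] res [0. 0.]
band rows 267 321 xc,ztop [-0.001  -0.0309] res [-0.24  0.17  0.07]
```

```bash
python3 -m handwheel '[[[-0.013,0.537,0,0,0,-0.246,0.02],[-0.013,0.537,0,0,0,-0.246,0.02],[-0.013,0.537,0,0,0,-0.246,0.02],[-0.013,0.537,0,0,0,-0.246,0.02],[-0.013,0.537,0,0,0,-0.246,0.02],[-0.013,0.537,0,0,0,-0.246,0.02],[-0.013,0.537,0,0,0,-0.246,0.02],[-0.013,0.537,0,0,0,-0.246,0.02]]]'
python3 -m handwheel '[[[0,0,0,0,0,0,0.02],[0,0,0,0,0,0,0.02]]]'
python3 - <<'E'
from h import *
o=st();go([.559,-.3285,.17],.247)
E
```

```text
clock: 6.02
position: [0.5589, -0.2897, 0.1683]
ee_rot: [0.992, 0.123, -0.001, -0.001]
ft_force: [1.3, 0.4, -0.8]
grip_width: 0.312
clock: 6.28
position: [0.5593, -0.2875, 0.1683]
ee_rot: [0.992, 0.123, -0.001, -0.001]
ft_force: [-0.2, 2.0, -0.6]
grip_width: 0.312
6.28 [ 0.5593 -0.2875  0.1683] yaw 0.2459 z [-0.0018  0.0018 -1.    ] F [-0.2  2.  -0.6] g 0.312 j [ 0.74  0.42 -0.44  1.51  0.18  1.26 -1.05]
rel [-0.0103  0.0397 -0.0018] [-0.0022  0.0013 -0.0011]
```

```bash
python3 -m handwheel '[[[-0.010,0.040,0,-0.002,0.001,-0.001,0.02],[-0.010,0.040,0,-0.002,0.001,-0.001,0.02],[-0.010,0.040,0.05,-0.002,0.001,-0.001,0.02],[-0.010,0.040,0.08,-0.002,0.001,-0.001,0.02],[-0.010,0.040,0.08,-0.002,0.001,-0.001,0.02]]]'
python3 - <<'E'
from h import *
o=st();go([.559,-.3285,.023],.247)
im=manip.camera('wrist');cv2.imwrite('pics/w6.png',im)
axial(im,(0,130,50),(7,255,255))
E
```

```text
clock: 6.9
position: [0.5588, -0.3266, 0.0872]
ee_rot: [0.992, 0.124, -0.001, -0.001]
ft_force: [-0.2, 0.1, -1.0]
grip_width: 0.311
6.9 [ 0.5588 -0.3266  0.0872] yaw 0.2494 z [-0.0028  0.0016 -1.    ] F [-0.2  0.1 -1. ] g 0.311 j [ 0.76  0.53 -0.4   1.54  0.22  1.13 -1.01]
rel [-0.0001  0.002   0.0642] [-0.0022  0.0023  0.0024]
band rows 267 321 xc,ztop [-0.0013 -0.03  ] res [0. 0.]
```

View pics/w6.png

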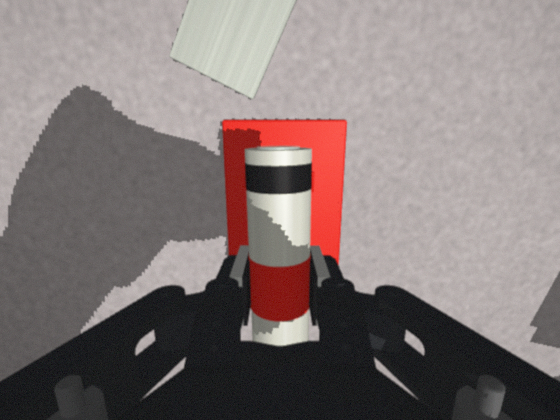

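```bash
python3 - <<'E'
from h import *
o=manip.get_obs()
a=cast('wrist',(284.5,121),.01,o);b=cast('wrist',(284,240),.01,o);print(a,b,np.arctan2(*(a-b)[1::-1]))
y=.247;print(a[:2]-.075*np.array([np.cos(y),np.sin(y)]))
go([.559,-.3295,.024],.247)
E
```

```text
[ 0.63132085 -0.31202385  0.01      ] [ 0.54285012 -0.33452308  0.01      ] 0.24903352276554858
[ 0.55859708 -0.33036105]
rel [-0.0014  0.0016  0.0655] [ 0.0003 -0.0002  0.0018]
```

```bash
python3 -m handwheel '[[[0,0.0025,0.03,0,0,0,0.02],[0,0.0025,0.05,0,0,0,0.02],[0,0.0025,0.060,0,0,0,0.02],[0,0.0025,0.0625,0,0,0,0.02],[0,0.0025,0.0625,0,0,0,0.02]]]'
python3 - <<'E'
from h import *
o=st();go([.559,-.3293,.023],.247)
E
```

```text
clock: 7.58
position: [0.5611, -0.3321, 0.0281]
ee_rot: [0.992, 0.123, 0.001, 0.001]
ft_force: [-0.8, 0.6, -0.8]
grip_width: 0.313
7.58 [ 0.5611 -0.3321  0.0281] yaw 0.2469 z [ 0.0024 -0.0021 -1.    ] F [-0.8  0.6 -0.8] g 0.313 j [ 0.75  0.6  -0.39  1.57  0.25  1.02 -1.03]
rel [-0.0013 -0.0032  0.0051] [ 0.0026 -0.0018 -0.0001]
```

```bash
python3 -m handwheel '[[[-0.001,-0.002,0.003,0,0,0,0.02],[-0.001,-0.002,0.005,0,0,0,0.02],[-0.001,-0.002,0.005,0,0,0,0.02]]]'
python3 - <<'E'
from h import *
o=st();go([.559,-.3293,.023],.247)
E
```

```text
clock: 7.95
position: [0.5593, -0.3301, 0.023]
ee_rot: [0.992, 0.123, 0.001, 0.001]
ft_force: [-2.9, 2.7, 5.5]
grip_width: 0.311
7.95 [ 0.5593 -0.3301  0.023 ] yaw 0.2469 z [ 0.0017 -0.0018 -1.    ] F [-2.9  2.7  5.5] g 0.311 j [ 0.75  0.6  -0.39  1.58  0.25  1.01 -1.03]
rel [-0.0001 -0.0009  0.    ] [ 0.0022 -0.0012 -0.0001]
```

Contact at the expected height. Open and retreat straight up.

```bash
python3 -m handwheel '[[[0,0,0.001,0,0,0,0.04],[0,0,0.001,0,0,0,0.07],[0,0,0.001,0,0,0,0.07],[0,0,0,0,0,0,0.07],[0,0,-0.04,0,0,0,0.07],[0,0,-0.1,0,0,0,0.07],[0,0,-0.15,0,0,0,0.07],[-0.05,0,-0.2,0,0,0,0.07]]]'
python3 - <<'E'
from h import *
o=st();im=manip.camera('wrist');cv2.imwrite('pics/w7.png',im)
np.save('o7.npy',o,allow_pickle=True)
cv2.imwrite('pics/s7.png',cv2.resize(manip.camera('scene')[100:240,150:350],None,fx=4,fy=4))
go([.51,.3,.2],0)
E
```

```text
clock: 8.95
position: [0.518, -0.3388, 0.2185]
ee_rot: [0.992, 0.125, 0.002, 0.001]
ft_force: [-0.2, -2.0, 0.5]
grip_width: 0.819
8.95 [ 0.518  -0.3388  0.2185] yaw 0.2513 z [ 0.0041 -0.0011 -1.    ] F [-0.2 -2.   0.5] g 0.819 j [ 0.84  0.35 -0.42  1.48  0.15  1.33 -0.92]
rel [ 0.1501 -0.6268  0.0172] [ 0.009  -0.0058  0.2426]
```

View pics/w7.png

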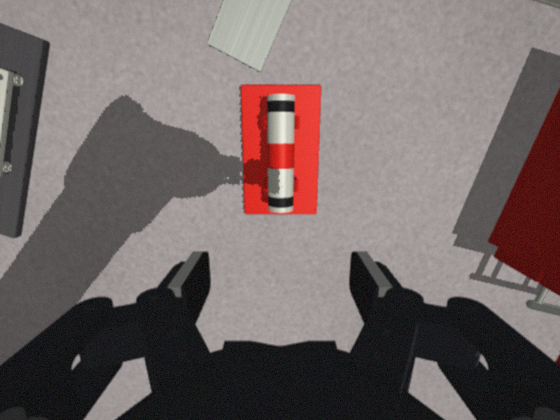

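View pics/s7.png

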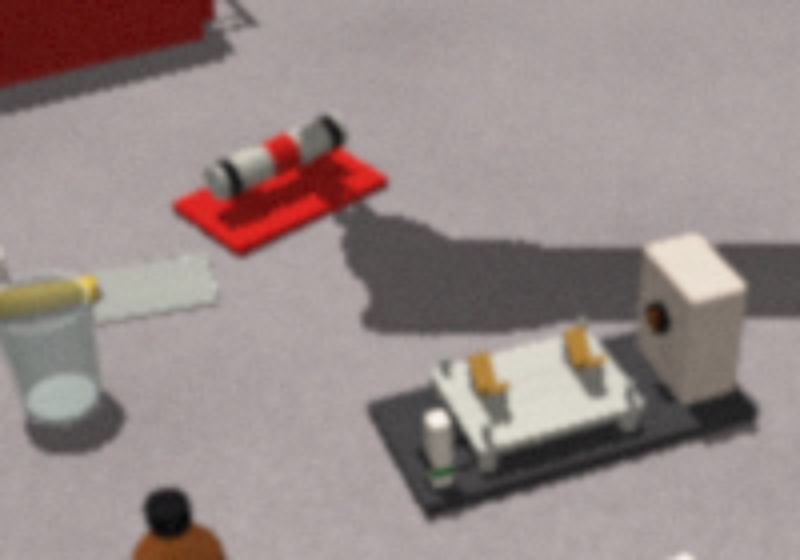

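```bash
python3 - <<'E'
from h import *
o=np.load('o7.npy',allow_pickle=True).item();im=cv2.imread('pics/w7.png')
for s,c in blobs(im,(0,130,60),(7,255,255),100)[0]: print('red',s,c,cast('wrist',c,.05,o))
print(cast('wrist',(281.5,155.5),.054,o), cast('wrist',(281,148),.01,o))
c=[cast('wrist',p,.01,o) for p in ((240,85),(321,85),(317,213),(244,213))];print(np.mean(c,0))
go([.455,.007,.22],-.08)
E
```

```text
red [241, 85, 80, 129, 7396] [280.17, 146.93] [ 0.56678309 -0.32613897  0.05      ]
red [488, 89, 72, 206, 7784] [534.78, 210.03] [ 0.57061331 -0.61254206  0.05      ]
[ 0.55897818 -0.32954287  0.054     ] [ 0.56390292 -0.32803682  0.01      ]
[ 0.55870906 -0.32878175  0.01      ]
rel [ 0.0264 -0.3554 -0.0007] [ 0.0088 -0.0061  0.3226]
```

```bash
python3 -m handwheel '[[[0.026,-0.355,0,0.009,-0.006,0.323,0.07],[0.026,-0.355,0,0.009,-0.006,0.323,0.07],[0.026,-0.355,0,0.009,-0.006,0.323,0.07],[0.026,-0.355,0,0.009,-0.006,0.323,0.07],[0.026,-0.355,0,0.009,-0.006,0.323,0.07],[0.026,-0.355,0,0.009,-0.006,0.323,0.07],[0.026,-0.355,0,0.009,-0.006,0.323,0.07],[0.026,-0.355,0,0.009,-0.006,0.323,0.07]]]'
python3 - <<'E'
from h import *
o=st();im=manip.camera('wrist');cv2.imwrite('pics/w8.png',im)
np.save('o8.npy',o,allow_pickle=True)
cv2.imwrite('pics/w8c.png',cv2.resize(im[20:220,180:380],None,fx=3,fy=3,interpolation=cv2.INTER_CUBIC))
go([.50,.305,.2],0)
E
```

```text
clock: 10.05
position: [0.4545, 0.0093, 0.2157]
ee_rot: [0.999, -0.038, -0.003, -0.003]
ft_force: [-0.3, -0.4, -0.6]
grip_width: 0.822
10.05 [0.4545 0.0093 0.2157] yaw -0.0764 z [-0.0053  0.0063 -1.    ] F [-0.3 -0.4 -0.6] g 0.822 j [ 0.54  0.   -0.64  1.88 -0.01  1.27 -1.75]
rel [ 0.0224 -0.2987  0.0173] [-0.0063  0.0057 -0.0776]
```

View pics/w8c.png

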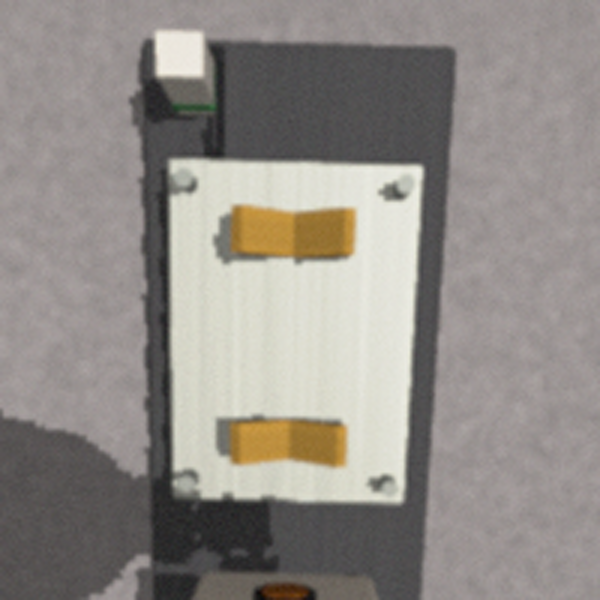

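```bash
python3 - <<'E'
from h import *
o=np.load('o8.npy',allow_pickle=True).item();im=cv2.imread('pics/w8.png')
q=[]
for s,c in blobs(im,(8,110,80),(28,255,255),100)[0]:
    p=cast('wrist',c,.0525,o); print(s,c,p); q.append(p)
q=[p for p in q if p[0]>.46]
print('centre',(q[0]+q[1])/2,np.arctan2(*(q[0]-q[1])[1::-1]),np.linalg.norm(q[0]-q[1]))
a=cast('wrist',(180+295/3,20+232/3),.0442,o);b=cast('wrist',(180+292/3,20+443/3),.0442,o);print('valley',(a+b)/2,np.arctan2(*(a-b)[1::-1]))
hsv=cv2.cvtColor(im,cv2.COLOR_BGR2HSV)
c=[cast('wrist',(180+u/3,20+v/3),.034,o) for u,v in((168,160),(422,165),(406,502),(172,498))];print('plate',np.mean(c,0),[np.arctan2(*(c[i]-c[j])[1::-1]) for i,j in((0,3),(1,2))],c)
E
```

```text
[257, 89, 41, 17, 614] [277.03, 97.18] [0.55065278 0.00639759 0.0525    ]
[257, 160, 38, 15, 508] [275.39, 166.74] [0.48374505 0.01336214 0.0525    ]
[0, 239, 29, 27, 504] [10.36, 251.21] [0.41186272 0.31811305 0.0525    ]
[39, 249, 53, 28, 1044] [64.1, 262.4] [0.39391185 0.2613007  0.0525    ]
centre [0.51719892 0.00987986 0.0525    ] -0.10371841627742162 0.06726922941538008
valley [0.51638963 0.0084015  0.0442    ] -0.09254446898449856
plate [0.51665292 0.00907773 0.034     ] [np.float64(-0.1032546037691276), np.float64(-0.09023952822638041)] [array([0.57807116, 0.04601918, 0.034     ]), array([ 0.56992548, -0.03899534,  0.034     ]), array([ 0.45529454, -0.02862293,  0.034     ]), array([0.46332048, 0.05791   , 0.034     ])]
```

```bash
python3 -m handwheel '[[[0.022,-0.299,0.017,-0.006,0.006,-0.078,0.0854],[0.022,-0.299,0.017,-0.006,0.006,-0.078,0.0854],[0.022,-0.299,0.017,-0.006,0.006,-0.078,0.0854],[0.022,-0.299,0.017,-0.006,0.006,-0.078,0.0854],[0.022,-0.299,0.017,-0.006,0.006,-0.078,0.0854],[0.022,-0.299,0.017,-0.006,0.006,-0.078,0.0854],[0.022,-0.299,0.017,-0.006,0.006,-0.078,0.0854]]]'
python3 - <<'E'
from h import *
o=st();im=manip.camera('wrist');cv2.imwrite('pics/w9.png',im)
for s,c in blobs(im,(50,90,40),(85,255,255),100)[0]: print('gr',s,c,cast('wrist',c,.045,o))
go([.5635,.305,.0205],0)
E
```

```text
clock: 10.98
position: [0.4998, 0.305, 0.1998]
ee_rot: [1.0, 0.0, -0.0, 0.0]
ft_force: [-1.1, -1.0, 0.0]
grip_width: 1.002
10.97 [0.4998 0.305  0.1998] yaw 0.0001 z [-5.e-04 -3.e-04 -1.e+00] F [-1.1 -1.   0. ] g 1.002 j [ 0.05  0.38 -0.84  1.58  0.29  1.31 -2.41]
gr [267, 121, 27, 27, 725] [279.97, 133.93] [0.56243088 0.30564426 0.045     ]
gr [252, 267, 25, 27, 459] [264.46, 280.54] [0.4039068  0.32286978 0.045     ]
gr [364, 297, 20, 35, 303] [373.0, 315.64] [0.35888394 0.19783834 0.045     ]
rel [ 0.0634 -0.0007  0.1796] [ 0.0006 -0.0003 -0.0008]
```

View pics/w9.png

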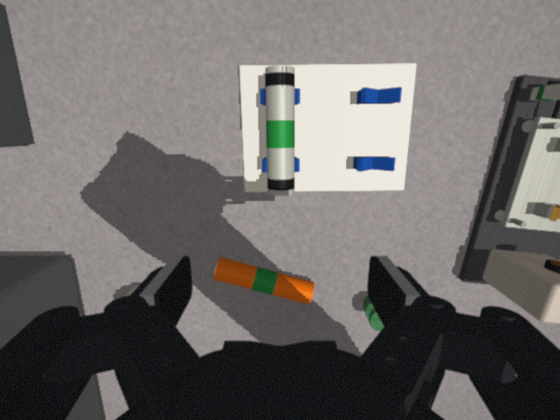

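```bash
python3 -m handwheel '[[[0.0625,-0.0005,0.05,0,0,0,0.0854],[0.0625,-0.0005,0.09,0,0,0,0.0854],[0.0625,-0.0005,0.13,0,0,0,0.0854],[0.0625,-0.0005,0.16,0,0,0,0.0854],[0.0625,-0.0005,0.179,0,0,0,0.0854],[0.0625,-0.0005,0.179,0,0,0,0.0854]]]'
python3 -c "
from h import *
st()"
```

```text
clock: 11.78
position: [0.5617, 0.3056, 0.0209]
ee_rot: [1.0, 0.0, -0.0, 0.0]
ft_force: [-0.1, 0.2, 0.4]
grip_width: 1.005
11.78 [0.5617 0.3056 0.0209] yaw 0.0004 z [-5.e-04 -8.e-04 -1.e+00] F [-0.1  0.2  0.4] g 1.005 j [-0.04  0.67 -0.72  1.59  0.49  1.07 -2.46]
```

```bash
python3 -m handwheel '[[[0,0,0,0,0,0,0.02],[0,0,0,0,0,0,0.02],[0,0,0,0,0,0,0.02],[0,0,0,0,0,0,0.02],[0,0,0,0,0,0,0.02]]]' 60
python3 -m handwheel '[[[0,0,-0.02,0,0,0,0.02],[0,0,-0.06,0,0,0,0.02],[0,0,-0.12,0,0,0,0.02],[0,0,-0.15,0,0,0,0.02],[0,0,-0.15,0,0,0,0.02]]]'
python3 - <<'E'
from h import *
o=st();im=manip.camera('wrist');cv2.imwrite('pics/w10.png',im)
axial(im,(50,90,30),(85,255,255))
go([.518,.009,.17],-.097)
E
```

```text
clock: 12.4
position: [0.5625, 0.3045, 0.0225]
ee_rot: [1.0, 0.0, 0.001, 0.002]
ft_force: [-3.2, -10.4, 10.3]
grip_width: 0.306
clock: 13.02
position: [0.5625, 0.3086, 0.1754]
ee_rot: [1.0, 0.001, 0.003, -0.002]
ft_force: [-0.8, 0.2, -2.7]
grip_width: 0.309
13.03 [0.5625 0.3086 0.1754] yaw 0.0024 z [ 0.0055  0.0034 -1.    ] F [-0.8  0.2 -2.7] g 0.309 j [ 0.    0.52 -0.8   1.46  0.37  1.31 -2.39]
band rows 262 316 xc,ztop [ 0.0002 -0.0289] res [0. 0.]
rel [-0.0445  0.2986  0.0025] [-0.0018 -0.0028  0.0992]
```

View pics/w10.png

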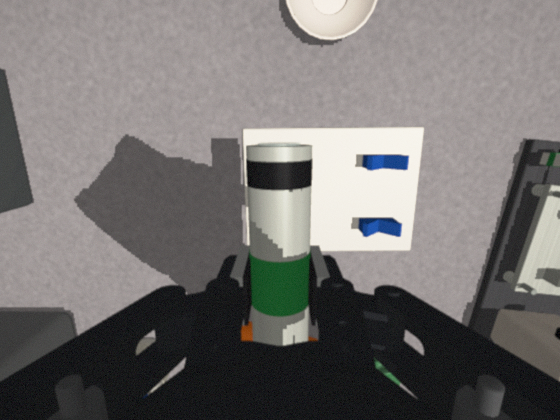

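```bash
python3 -m handwheel '[[[-0.0455,0.299,0,-0.002,-0.003,0.099,0.02],[-0.0455,0.299,0,-0.002,-0.003,0.099,0.02],[-0.0455,0.299,0,-0.002,-0.003,0.099,0.02],[-0.0455,0.299,0,-0.002,-0.003,0.099,0.02],[-0.0455,0.299,0,-0.002,-0.003,0.099,0.02],[-0.0455,0.299,0,-0.002,-0.003,0.099,0.02],[-0.0455,0.299,0,-0.002,-0.003,0.099,0.02],[-0.0455,0.299,0,-0.002,-0.003,0.099,0.02]]]'
python3 - <<'E'
from h import *
o=st();go([.5168,.009,.09],-.097)
im=manip.camera('wrist');cv2.imwrite('pics/w11.png',im)
axial(im,(50,90,30),(85,255,255))
E
```

```text
clock: 14.08
position: [0.5165, 0.0096, 0.1711]
ee_rot: [0.999, -0.047, -0.001, 0.0]
ft_force: [1.3, 0.5, -1.5]
grip_width: 0.304
14.07 [0.5165 0.0096 0.1711] yaw -0.0946 z [-3.e-03 -7.e-04 -1.e+00] F [ 1.3  0.5 -1.5] g 0.304 j [ 0.57  0.22 -0.75  1.79  0.16  1.2  -1.89]
rel [0.0006 0.0005 0.0811] [0.001  0.003  0.0024]
band rows 263 316 xc,ztop [-0.0013 -0.0269] res [0. 0.]
```

View pics/w11.png

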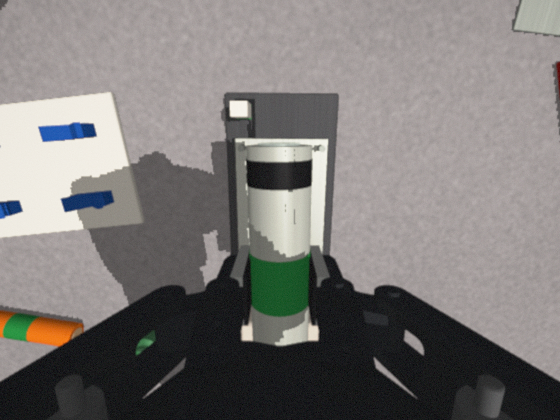

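```bash
python3 -m handwheel '[[[0.001,0.0005,0.05,0.001,0.003,0.002,0.02],[0.001,0.0005,0.09,0.001,0.003,0.002,0.02],[0.001,0.0005,0.11,0.001,0.003,0.002,0.02],[0.001,0.0005,0.116,0.001,0.003,0.002,0.02],[0.001,0.0005,0.116,0.001,0.003,0.002,0.02],[0.001,0.0005,0.116,0.001,0.003,0.002,0.02]]]'
python3 - <<'E'
from h import *
o=st();go([.5168,.009,.0485],-.097)
im=manip.camera('wrist');cv2.imwrite('pics/w12.png',im)
axial(im,(50,90,30),(85,255,255))
E
```

```text
clock: 14.88
position: [0.5183, 0.0072, 0.0567]
ee_rot: [0.999, -0.05, 0.001, 0.0]
ft_force: [0.2, -0.2, -1.5]
grip_width: 0.304
14.88 [0.5183 0.0072 0.0567] yaw -0.0992 z [ 2.7e-03 -9.0e-04 -1.0e+00] F [ 0.2 -0.2 -1.5] g 0.304 j [ 0.52  0.36 -0.71  1.9   0.28  0.98 -1.99]
rel [-0.0017 -0.0016  0.0082] [ 0.0007 -0.0027 -0.0022]
band rows 263 316 xc,ztop [-0.0013 -0.0269] res [0. 0.]
```

View pics/w12.png

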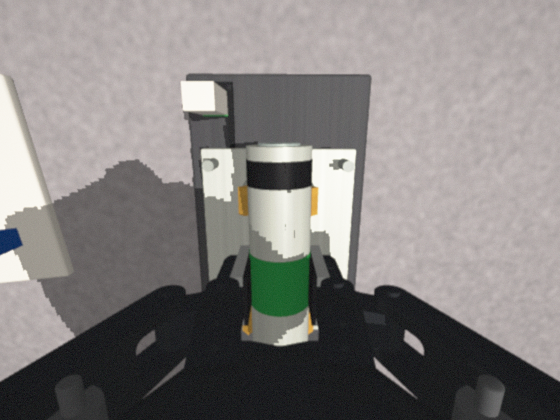

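```bash
python3 -m handwheel '[[[-0.001,-0.0015,0.004,0.001,-0.002,-0.002,0.02],[-0.001,-0.0015,0.008,0.001,-0.002,-0.002,0.02],[-0.001,-0.0015,0.010,0.001,-0.002,-0.002,0.02],[-0.001,-0.0015,0.010,0.001,-0.002,-0.002,0.02]]]'
python3 - <<'E'
from h import *
o=st();go([.5168,.009,.0425],-.097)
im=manip.camera('scene');cv2.imwrite('pics/s13.png',cv2.resize(im[150:230,230:350],None,fx=6,fy=6,interpolation=cv2.INTER_CUBIC))
E
```

```text
clock: 15.42
position: [0.5166, 0.0087, 0.0456]
ee_rot: [0.999, -0.049, -0.001, -0.0]
ft_force: [-1.9, -0.9, 6.1]
grip_width: 0.305
15.43 [0.5166 0.0087 0.0456] yaw -0.0974 z [-1.1e-03  3.0e-04 -1.0e+00] F [-1.9 -0.9  6.1] g 0.305 j [ 0.51  0.38 -0.7   1.91  0.29  0.96 -2.  ]
rel [ 0.0001 -0.0003  0.0031] [-0.0002  0.0011 -0.0004]
```

View pics/s13.png

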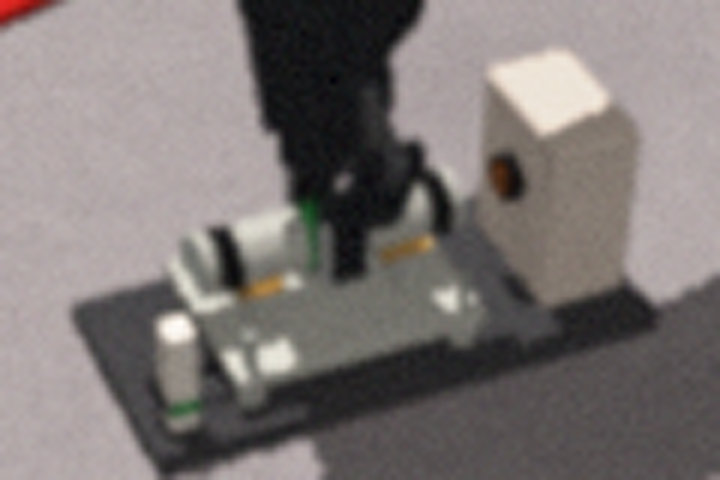

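```bash
python3 -m handwheel '[[[0,0,0.001,0,0,0,0.02],[0,0,0.002,0,0,0,0.02],[0,0,0.003,0,0,0,0.02],[0,0,0.003,0,0,0,0.02],[0,0,0.003,0,0,0,0.02]]]'
python3 - <<'E'
from h import *
o=st();go([.5168,.009,.0425],-.097)
im=manip.camera('scene');cv2.imwrite('pics/s14.png',cv2.resize(im[190:230,240:290],None,fx=12,fy=12,interpolation=cv2.INTER_CUBIC))
im=manip.camera('wrist');cv2.imwrite('pics/w14.png',im)
axial(im,(50,90,30),(85,255,255))
o=st()
E
```

```text
clock: 16.1
position: [0.5167, 0.0087, 0.0429]
ee_rot: [0.999, -0.049, -0.001, -0.0]
ft_force: [-3.2, -1.3, 8.7]
grip_width: 0.308
16.1 [0.5167 0.0087 0.0429] yaw -0.0974 z [-1.1e-03  2.0e-04 -1.0e+00] F [-3.2 -1.3  8.7] g 0.308 j [ 0.51  0.38 -0.7   1.91  0.3   0.96 -2.  ]
rel [ 0.0001 -0.0003  0.0004] [-0.0001  0.0011 -0.0004]
band rows 263 317 xc,ztop [-0.0003 -0.0291] res [0. 0.]
16.2 [0.5167 0.0087 0.0429] yaw -0.0974 z [-9.e-04  1.e-04 -1.e+00] F [-3.4 -0.3  7.6] g 0.306 j [ 0.51  0.38 -0.7   1.91  0.3   0.96 -2.  ]
```

View pics/s14.png

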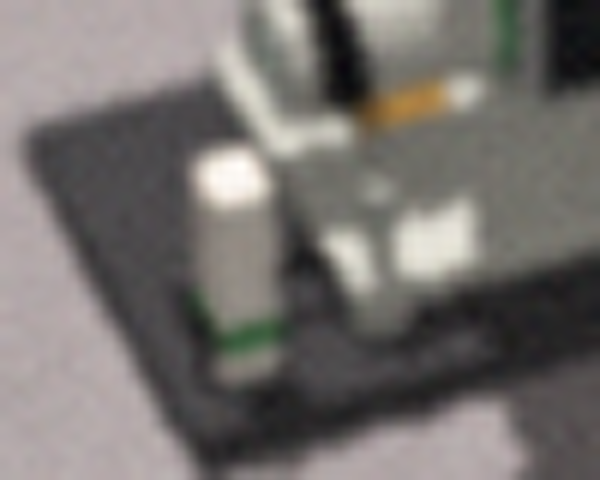

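View pics/w14.png

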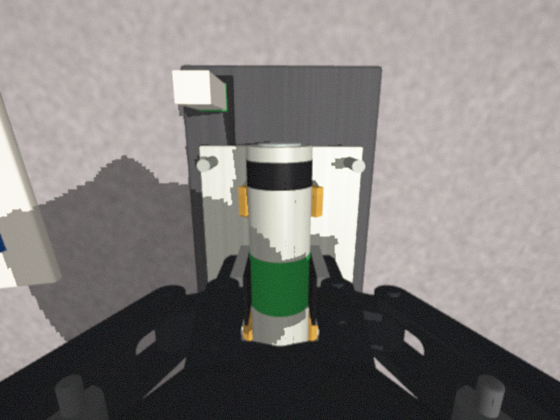

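```bash
python3 - <<'E'
from h import *
a=cv2.imread('pics/w12.png')[60:180,170:260];b=cv2.imread('pics/w14.png')[60:180,170:260]
cv2.imwrite('pics/cmp.png',cv2.resize(np.hstack([a,b]),None,fx=4.4,fy=4.4,interpolation=cv2.INTER_CUBIC))
for n in('w12','w14'):
    g=cv2.cvtColor(cv2.imread(f'pics/{n}.png'),cv2.COLOR_BGR2GRAY).astype(float)
    for r in (156,160,172,178,184,190):
        L=g[r-1:r+2,186:225].mean(0);Rr=g[r-1:r+2,330:375].mean(0)
        f=lambda p,o:(lambda d:o+.5+(d*np.arange(len(d))).sum()/d.sum())((lambda d:d*(d>.35*d.max()))(np.abs(np.diff(p))))
        print(n,r,f(L,186).round(2),f(Rr,330).round(2))
    for c in (225,232,325,335):
        C=g[130:158,c-1:c+2].mean(1);print('top',c,f(C,130).round(2))
E
```

```text
w12 156 196.48 358.85
w12 160 203.91 350.66
w12 172 198.4 357.64
w12 178 198.13 357.26
w12 184 197.68 355.71
w12 190 203.02 356.39
top 225 148.08
top 232 148.22
top 325 148.47
top 335 148.56
w14 156 196.89 364.04
w14 160 202.37 352.71
w14 172 194.54 365.84
w14 178 195.3 364.63
w14 184 197.06 362.78
w14 190 201.48 363.63
top 225 145.49
top 232 145.43
top 325 146.1
top 335 146.09
```

View pics/cmp.png

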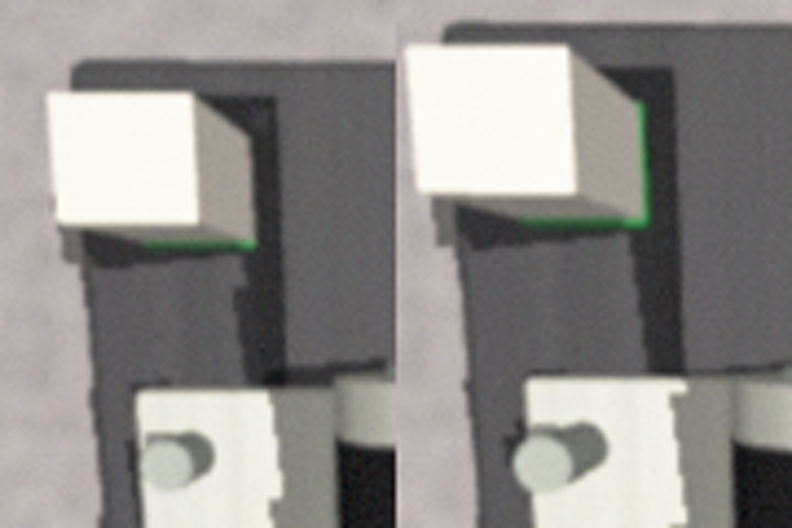

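```bash
python3 - <<'E'
from h import *
for n in('w12','w14'):
    g=cv2.cvtColor(cv2.imread(f'pics/{n}.png'),cv2.COLOR_BGR2GRAY).astype(float)
    for r in (151,153,155,174,180,186):
        p=g[r-1:r+2].mean(0)
        # subpixel crossing of 150
        i=[k for k in range(188,215) if p[k]<150<=p[k+1]]; j=[k for k in range(335,375) if p[k]>=150>p[k+1]]
        l=[round(k+(150-p[k])/(p[k+1]-p[k]),2) for k in i]; rr=[round(k+(150-p[k])/(p[k+1]-p[k]),2) for k in j]
        print(n,r,l,rr)
E
```

```text
w12 151 [np.float64(200.4)] [np.float64(355.95)]
w12 153 [np.float64(200.35)] [np.float64(355.93)]
w12 155 [np.float64(200.49)] [np.float64(355.75)]
w12 174 [np.float64(202.04)] [np.float64(354.33)]
w12 180 [np.float64(202.35)] [np.float64(353.93)]
w12 186 [np.float64(202.59)] [np.float64(353.57)]
w14 151 [np.float64(199.0)] [np.float64(362.57)]
w14 153 [np.float64(199.13)] [np.float64(362.34)]
w14 155 [np.float64(199.37)] [np.float64(362.12)]
w14 174 [np.float64(200.35)] [np.float64(360.79)]
w14 180 [np.float64(200.96)] [np.float64(360.17)]
w14 186 [np.float64(201.25)] [np.float64(359.86)]
```

```bash
python3 -m handwheel '[[[0,0,0,0,0,0,0.02],[0,0,0,0,0,0,0.02]]]'
python3 - <<'E'
from h import *
cv2.imwrite('pics/top15.png',manip.camera('top'));st()
E
```

```text
clock: 16.45
position: [0.5167, 0.0087, 0.0429]
ee_rot: [0.999, -0.049, -0.0, -0.0]
ft_force: [-3.4, -2.0, 8.2]
grip_width: 0.305
16.5 [0.5167 0.0087 0.0429] yaw -0.0974 z [-9.e-04  1.e-04 -1.e+00] F [-4.  -1.2  7.5] g 0.306 j [ 0.51  0.38 -0.7   1.91  0.3   0.96 -2.  ]
```

View pics/top15.png

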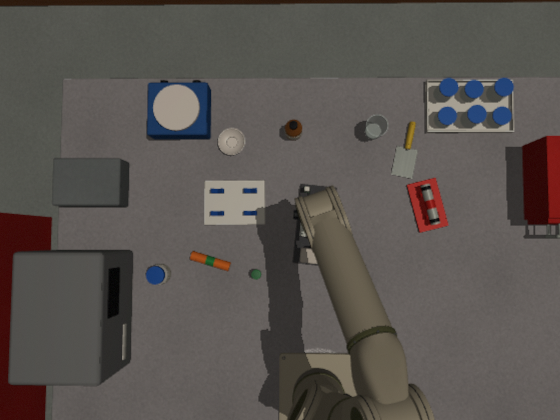

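The top view shows the red cell in the nest at about (430,205), the rack empty, and the other items where they started. The state is steady, so I'm handing in.

```bash
python3 -c "
from workcell import manip
print(manip.hand_in())"
```

```text
the job is handed in; nothing more can be done
None
```

The red cell is in the reject nest and released. The green cell is gripped in the brass V, pressed about 6 mm down, and the arm was still holding it there at hand-in, 16.5 s into the 70 s allowed.

- **Red cell:** the wrist image after letting go puts it within about 1 mm of the nest's centre.
- **Green cell position:** it lies within about 1 mm of centre lengthwise. Brass shows evenly on both sides of it and the sideways force was only 1–2 N, so it bears on both V faces.
- **Press depth:** three estimates roughly agree.
  - The change in the cradle plate's apparent size gives 6.0 mm.
  - The tool height gives about 5.6 mm.
  - The force gives roughly 5–6 mm: upward readings of 7.5–8.7 N, plus the cell's 1.5 N.
- **Surroundings:** the last top view shows the bottle, jar, beaker, dish, stopper, spatula and the orange look-alike where they started.

**What I could not confirm:** the black pointer was too small to see in any view, so its place on the green mark is inferred from those depth estimates. A steady force of 3–4 N along the cell's axis remained while pressing.

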